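Set the tweezer electrodes to their gap mark around a seed

ROBOT

A 6-joint arm with a two-finger parallel gripper is mounted at the origin on the work surface. World frame = base frame: x ahead of the robot, y to its left, z up, the work surface at z = 0. Lengths are in m, angles in degrees, forces in N, time in s.
With the tool pointing down it reaches from about 0.3 to 0.75 m from the base axis. Payload 8.5 kg.
Tool frame: the origin (TCP) lies midway between the tips of the shut fingers; the grasp point (between the pads) lies 19 mm behind it; z points along the fingers, y is the line along which they close (so a half turn about z gives the same grasp; the last joint's range is limited). The gripper opens to 85 mm and grips with 20 to 120 N. Pads are 22 mm wide; open, the fingers measure 114 mm over their backs; the gripper's body (76 mm by 85 mm) begins 54 mm behind the grasp point. The pads swing forward as they close: fully open they stand 13 mm farther back than shut.
Start: joints at [-81.32, 21.807, 74.336, -0, 83.858, -12.336], TCP at [0.197, -0.513, 0.231] pointing down, gripper open.
Joint ranges: [-178.18, 178.18], [-50.72, 133.34], [12.68, 142.11], [-81.47, 261.47], [9.98, 163.14], [-165.26, 165.26]. Speed limits (degrees/s): [136.94, 136.94, 180, 180, 180, 180].

INTERFACE

Orientations are given as a 3x3 rotation matrix whose columns are the frame's x, y, z axes.
In Python, from rig import env, viewer, recognise, pinpoint gives the robot as it stands.
- The arm moves only by the tool move_arm, never from a script. Its argument "plan" is text: rows parted by semicolons, each of 7 numbers parted by spaces: the shift along the tool's x, y, z in m, then the turn, a rotation vector about the tool's x, y, z in rad, then the finger opening in m, from 0 to 0.0854. A call has 1 to 12 rows; each row shifts and turns the commanded pose from where the row before left it, along the tool's axes as they then stand; what a row does not reach is not made up. A row lasts 1/8 s, in which the tool goes at most 62.5 mm and 10.7 degrees, less where a joint would pass 70% of its speed; a pose out of reach is approached as far as the arm can. A call is refused whole if a number of a shift passes 0.0625 or a number of a turn 0.188, either way. A call with a gripper value outside its range is refused whole. The fingers move at their own pace and stop on an object; "grip_force" is the grip in N (left out, the last holds). Time passes only in rows, so rows that do not move let the fingers close. It gives the time, the measured TCP pose, the force, the opening and the grip force at its end, in the units of the state.
- env.observe(): the state, without advancing time (a new reading comes with each control period).
- viewer.get_image(name): name is "side" or "top" or "wrist"; returns (picture, depth): 480x640x3 uint8, red, green, blue; 480x640 float32, m along the optical axis (not along the pixel's ray), 0 where there is no reading.
- viewer.calibration(name): a dict with "fx", "fy", "cx", "cy" (pixels), "R" (3x3) and "t" (3): a world point X has camera coordinates R X + t. Camera axes: x right, y down, z forward; pixel columns grow to the right and rows downward; lengths in m; the calibration is good to about 2 mm. A picture is of the moment at which its call begins: read the wrist's pose just before it. calibration takes no time and is no camera call; for the wrist camera it gives the pose at the moment of the call.
- env.close_job(): hands the job in; it is judged then, once.
Trained networks look in the newest picture that a camera, given by its name, has taken for a name from the list of things; names that differ only in an ending like _2 or _b are one class to them, and where a whole thing is asked for, a point or a joint stands for the part that bears it (a point fixed in the world has none). Each returns a list of dicts, best first, with "conf" (0 to 1); they miss things now and then, are a little off and sometimes report something else, mostly with a low value. They report only what shows in the picture. A call takes as long as a camera call. They do not tell look-alikes from the thing itself.
- recognise(camera, name): "extent" ([centre column, centre row, width, height] in pixels, round what is visible of it).
- pinpoint(camera, name): "pixel" ([column, row] in pixels: a listed point, or the origin of a listed thing).
The state is a dict: "time_s": time; "q": joint angles; "qvel": joint speeds; "joint_efforts": joint torques, N m; "position": TCP position; "tool_rot": TCP orientation; "ft_force": force on the tool from outside, world axes, zero at the start; "wrist_torque": the same for the moment, N m; "grip_width": finger opening in m; "gripper_force": force on a finger pad.
Only numpy, scipy, OpenCV 4.12 (cv2) and the standard library are available. Lean on these libraries where they do the work, as an engineer would, in place of code of your own. Each camera call takes 0.05 s, during which the arm holds its last target. There are 200 camera calls.

TASK

On the dissecting stand, first swing the magnifier out to the side until it clicks into its end stop. Then lift the tweezer electrodes off their rest, bring the two discs either side of the pea seed, level with it and with the seed midway between them, and squeeze the tweezers to the mark on their cross bar (15 mm between the discs) without touching the seed. Finish while still holding them there in mid-air, clear of the stand, with the gap steady, so that the pulse lead can be plugged in; leave the other things on the bench where they are.

Things in the scene. Friction and masses are not known exactly. Their poses are not given: they have to be found in the camera images.
- stand: Dissecting magnifier stand, fixed: grey base 165 x 110 x 12 mm, round black stage 76 mm across, top 45 mm above the bench, on it a white cone-shaped tee (18 mm wide at foot, 6 at top) bearing the seed. Origin: on the bench below the seed; z up; x points from the seed to the steel post 65 mm away (12 mm thick, hub on it up to 111 mm). At yaw 0 the post is on the side away from the robot.
- seed_center (a point): Centre of the dry pea seed, a ball 7 mm across, fixed on top of the tee, 60 mm above the bench. Not to be touched.
- seed: The pea seed itself; origin at its centre (same point as seed_center).
- lens_axis (a point): Vertical axis of the magnifier's swing arm, on the post, 95 mm above the bench.
- lens (a joint): Swing of the magnifier arm, rad. 0: it points from the post back over the seed (stand -x), lens ring 27 mm above the seed, where the tweezers must go. Grows clockwise seen from above; at 1.5 the arm points to the stand's +y side, clear of the stage, on its end stop. Stiff (about 0.1 N m), stays where left up to about 0.8; beyond that an over-centre spring pulls it into the end detent.
- lens_pin (a point): Top centre of the upright steel thumb pin at the arm's free end: 8 mm thick, top 124 mm above the bench and 24 mm above the lens ring, 91 mm from the swing axis. The ring (44 mm across, 90 to 100 mm above the bench) is centred 65 mm from the axis on the line to the pin. Pinch the pin from above, or push the arm at ring or pin.
- rest: Rest for the tweezers, grey plastic, fixed: base 104 x 62 x 8 mm and two uprights 12 mm thick at x = -25 and +25 mm, saddles 50 mm above the bench, with 10 mm high horns at the sides (outer width 32 and 41 mm). Origin: under the centre of the base; x points along the tweezers to their tips.
- tweezers: Tweezer electrodes, loose, 40 g, lying level on the rest: black tail block 22 x 14 x 9 mm with two brass sockets, two sprung steel legs (9 mm high), their ends turned down with a round disc 10 mm across on each, facing each other. Origin: middle of the tail's end at the legs' underside; x from tail to tips, y to the left leg, z up. Disc centres at x = 140, z = -25.5 mm; legs' middle at z = 4.5.
- grips (a point): Midway between the two black ribbed finger grips (20 mm long, 12 mm high, on the legs' outer faces), at x = 98, z = 4.5 mm of the tweezers, 42 mm behind and 30 mm above the disc centres; ahead of the rest, nothing beside them. Pinch here from above. Width over the grips: 34 mm free (discs 35 mm apart), 20 mm at the mark (discs 15 mm apart). Springs press 8 N on each finger at the mark.
- mark (a point): The mark: a dark sleeve 2 mm long on the thin steel bar that crosses between the legs at x = 120 mm of the tweezers. The bar is fixed in the left leg and runs out through the right; the right leg's inner face just meets the sleeve when the discs are 15 mm apart. Spring force grows in proportion to the squeeze; the gap shrinks 1.47 mm per mm over the grips.
- leg_l (a joint): Squeeze angle of the left leg about its root (132 mm behind the disc), rad: 0 free, 0.0758 at the 15 mm mark. Gap between the discs in mm = 35 - 132 x (leg_l + leg_r).
- leg_r (a joint): The same for the right leg.
- disc_l (a point): Centre of the inner face of the left disc (the face towards the other disc); its y points away from the other disc, square to the face at the mark.
- disc_r (a point): Centre of the inner face of the right disc; its y points to the other disc.
- dropper_bottle: Bystander: amber dropper bottle 44 mm across, 85 mm high, standing loose. Origin under its centre.
- beaker: Bystander: glass beaker 68 mm across, 85 mm high, loose. Origin under its centre.
- tip_box: Bystander: pipette tip box 85 x 120 x 68 mm, teal with a clear lid, loose. Origin under its centre.
Not all that is in view belongs to the job. There is more than one size of the stand; the one meant has the size given above.

How it is judged:
By the outcome, as a careful person would: the job done as asked, in the order asked, and still so for the second after the job is handed in, while the arm keeps its last pose, push and grip.
It also fails if it takes over 58 s, if anything falls off the work surface, if the arm or the gripper's body presses on something with over 40 N, if the wrist force passes 120 N, or if a joint passes its speed limit or range.

## Working session

There is one attempt and no reset: what is moved stays moved. The work goes in short steps, Python scripts to look and compute and a tool call to move; the robot and the scene stay as the last step left them, time stands still between calls to the robot, and variables do not carry over. Pictures are saved under pics/ and viewed, at most 10 in all, crops included, and the job is handed in when it is done.

Besides the shell and the picture viewer there is one more tool, called as a command line: name --argument value ..., lists and objects as JSON in quotes. move_arm: Moves the arm, as the interface text tells. Its arguments: {"type":"object","properties":{"plan":{"type":"string"},"grip_force":{"type":"number"}},"required":["plan"]}

```bash
mkdir -p pics; cat > h.py <<'E'
import numpy as np, cv2
from rig import env, viewer, recognise, pinpoint
def cap(n,save=None):
    im,d=viewer.get_image(n)
    if save: cv2.imwrite('pics/'+save,im[:,:,::-1])
    return im,d,viewer.calibration(n)
def ray(c,p):
    R=np.array(c['R']);t=np.array(c['t'])
    o=-R.T@t; v=R.T@np.array([(p[0]-c['cx'])/c['fx'],(p[1]-c['cy'])/c['fy'],1]); return o,v
def atz(c,p,z):
    o,v=ray(c,p); return o+v*(z-o[2])/v[2]
def bydepth(c,p,d):
    o,v=ray(c,p); return o+v*d
def proj(c,X):
    q=np.array(c['R'])@np.array(X)+np.array(c['t']); return np.array([c['fx']*q[0]/q[2]+c['cx'],c['fy']*q[1]/q[2]+c['cy']])
def tri(obs):
    A=np.zeros((3,3));b=np.zeros(3)
    for c,p in obs:
        o,v=ray(c,p);v=v/np.linalg.norm(v);M=np.eye(3)-np.outer(v,v);A+=M;b+=M@o
    return np.linalg.solve(A,b)
E
python3 - <<'E'
from h import *
np.set_printoptions(precision=4,suppress=True)
for n in ['top','side']:
    im,d,c=cap(n,n+'1.png')
    print(n,'cam at',-np.array(c['R']).T@np.array(c['t']),c['fx'])
    for t in ['stand','rest','tweezers','dropper_bottle','beaker','tip_box']:
        print(t,[(np.round(r['extent']),round(r['conf'],2)) for r in recognise(n,t)[:3]])
    for t,z in [('seed_center',.06),('lens_axis',.095),('lens_pin',.124),('rest',0),('tweezers',.05),('grips',.0545),('mark',.0545),('disc_l',.0245),('disc_r',.0245)]:
        print(t,[(np.round(r['pixel'],1),round(r['conf'],2),atz(c,r['pixel'],z)) for r in pinpoint(n,t)[:3]])
E
```

```text
top cam at [0.3943 0.0547 1.597 ] 519.5806636627084
stand [(array([327., 232.,  46.,  59.]), 0.71), (array([175., 308.,  74.,  80.]), 0.7), (array([298., 318.,  37.,  48.]), 0.57)]
rest [(array([402., 270.,  34.,  40.]), 0.88), (array([240., 284.,  26.,  19.]), 0.27)]
tweezers [(array([406., 267.,  22.,  36.]), 0.47)]
dropper_bottle [(array([398., 199.,  16.,  16.]), 0.53)]
beaker [(array([240., 286.,  23.,  20.]), 0.58)]
tip_box [(array([472., 210.,  50.,  39.]), 0.93)]
seed_center [(array([291.7, 320. ]), 0.73, array([0.337 , 0.1671, 0.06  ])), (array([244.4, 283.7]), 0.73, array([0.4427, 0.3086, 0.06  ])), (array([163., 317.]), 0.64, array([0.3432, 0.5473, 0.06  ]))]
lens_axis [(array([329.2, 217.6]), 0.73, array([0.6358, 0.0584, 0.095 ])), (array([176.2, 291.1]), 0.71, array([0.419 , 0.5003, 0.095 ])), (array([395.5, 244.3]), 0.49, array([ 0.5582, -0.1344,  0.095 ]))]
lens_pin [(array([319.6, 243.1]), 0.67, array([0.5575, 0.0853, 0.124 ])), (array([288.1, 329.1]), 0.65, array([0.314 , 0.1722, 0.124 ])), (array([144.5, 329.5]), 0.62, array([0.31 , 0.578, 0.124]))]
rest [(array([40
[... 1609 characters left out ...]
y([404.6, 292.9]), 0.71, array([0.3026, 0.1864, 0.124 ])), (array([366.8, 471. ]), 0.58, array([0.3094, 0.5517, 0.124 ]))]
rest [(array([350.2, 196. ]), 0.58, array([ 0.4975, -0.183 ,  0.    ]))]
tweezers [(array([367.8, 181.7]), 0.84, array([ 0.4538, -0.1994,  0.05  ]))]
grips [(array([330.3, 187.6]), 0.9, array([ 0.5465, -0.148 ,  0.0545]))]
mark [(array([325.3, 191.1]), 0.52, array([ 0.5562, -0.1319,  0.0545]))]
disc_l [(array([316. , 192.8]), 0.65, array([ 0.587 , -0.1484,  0.0245])), (array([316.6, 203.7]), 0.6, array([ 0.5747, -0.1088,  0.0245]))]
disc_r [(array([316. , 192.8]), 0.65, array([ 0.587 , -0.1484,  0.0245])), (array([316.6, 203.7]), 0.6, array([ 0.5747, -0.1088,  0.0245]))]
```

```bash
python3 - <<'E'
import cv2,numpy as np
a=cv2.imread('pics/top1.png')[170:360,120:510]; b=cv2.imread('pics/side1.png')[120:480,230:480]
cv2.imwrite('pics/top_c.png',cv2.resize(a,None,fx=2,fy=2,interpolation=3))
cv2.imwrite('pics/side_c.png',cv2.resize(b[:200],None,fx=3,fy=3,interpolation=3))
E
```

```text
(no output)
```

View pics/top_c.png

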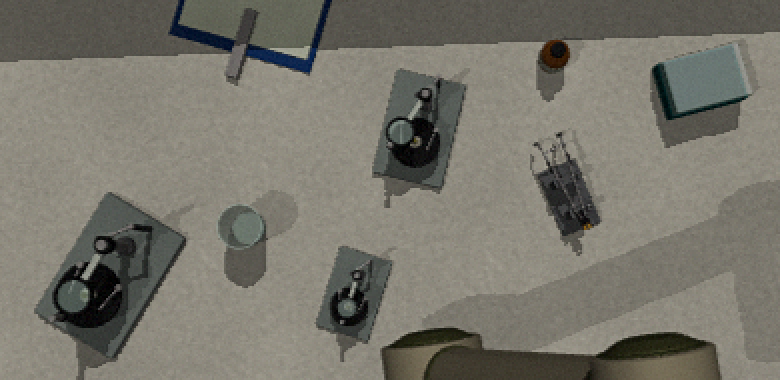

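View pics/side_c.png

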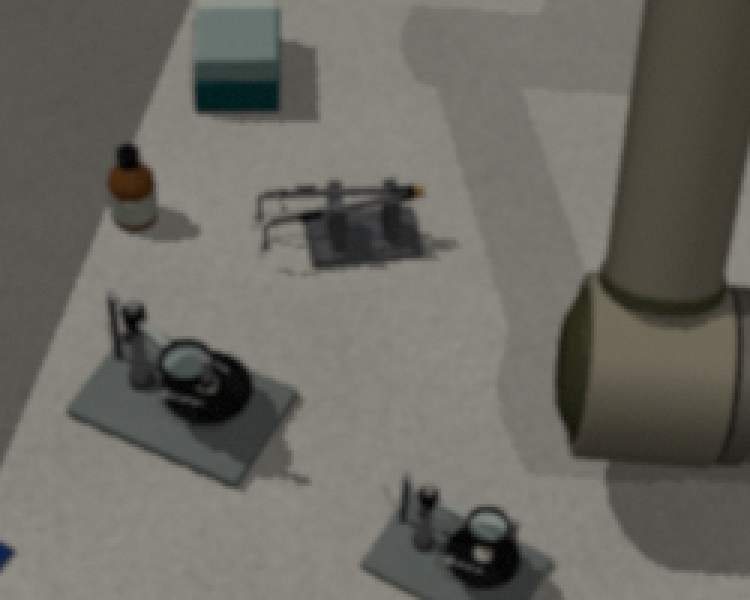

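Three stands show: A at about (327,232) top, C at (298,318), B at (175,308). Their seed-to-post distances measure about 63, 50 and 89 mm, and their base lengths about 170, 128 and 214 mm. So A is the one meant (65 / 165 mm). The magnifier on A is already slightly swung towards +y. The rest with the tweezers is at (402,268), and the crop confirms it.

```bash
python3 - <<'E'
from h import *
np.set_printoptions(precision=3,suppress=True)
s=env.observe();R=np.array(s['tool_rot']);print(s['time_s'],R,s['grip_width'],s['position'])
print(R.T@(np.array([0.50,-0.0,0.31])-s['position']))
c=viewer.calibration('wrist'); print(R.T@(-np.array(c['R']).T@np.array(c['t'])-s['position']), np.array(c['R'])@R,c['fx'])
E
```

```text
1.6 [[ 0.933  0.359  0.   ]
 [ 0.359 -0.933  0.   ]
 [ 0.    -0.    -1.   ]] 0.08578532363895135 [ 0.197 -0.513  0.231]
[ 0.467 -0.371 -0.079]
[ 0.065  0.001 -0.142] [[-0.     1.     0.   ]
 [-0.966  0.    -0.258]
 [-0.258 -0.     0.966]] 370.01499857497447
```

move_arm --plan "0.047 -0.037 -0.008 0 0 0 0;0.047 -0.037 -0.008 0 0 0 0;0.047 -0.037 -0.008 0 0 0 0;0.047 -0.037 -0.008 0 0 0 0;0.047 -0.037 -0.008 0 0 0 0;0.047 -0.037 -0.008 0 0 0 0;0.047 -0.037 -0.008 0 0 0 0;0.047 -0.037 -0.008 0 0 0 0;0.047 -0.037 -0.008 0 0 0 0;0.047 -0.037 -0.008 0 0 0 0;0 0 0 0 0 0 0"

```text
time_s: 2.98
position: [0.5044, 0.0036, 0.3115]
tool_rot: [[0.932, 0.364, 0.001], [0.364, -0.932, 0.0], [0.001, 0.0, -1.0]]
ft_force: [-0.7, -0.1, -1.1]
grip_width: -0.0004
gripper_force: 0.0
```

```bash
python3 - <<'E'
from h import *
np.set_printoptions(precision=4,suppress=True)
s=env.observe(); print(s['time_s'],s['position'])
im,d,c=cap('wrist','w1.png')
for t,z in [('seed_center',.06),('lens_axis',.095),('lens_pin',.124),('rest',0),('tweezers',.05),('grips',.0545),('mark',.0545),('disc_l',.0245),('disc_r',.0245)]:
    print(t,[(np.round(r['pixel'],1),round(r['conf'],2),atz(c,r['pixel'],z)) for r in pinpoint('wrist',t)[:3]])
E
```

```text
2.975 [0.5044 0.0036 0.3115]
seed_center [(array([146.8, 287.8]), 0.81, array([0.3343, 0.1577, 0.06  ]))]
lens_axis [(array([158.9, 264.8]), 0.77, array([0.384 , 0.1405, 0.095 ])), (array([335.3,  52.3]), 0.68, array([0.6342, 0.045 , 0.095 ]))]
lens_pin [(array([115.9, 319.2]), 0.91, array([0.3285, 0.1562, 0.124 ])), (array([245.4, 106.5]), 0.58, array([0.5624, 0.0987, 0.124 ]))]
rest [(array([451.9, 247.8]), 0.67, array([ 0.494 , -0.1722,  0.    ]))]
tweezers [(array([460.7, 295.2]), 0.97, array([ 0.453 , -0.1859,  0.05  ])), (array([291. , 115.9]), 0.47, array([0.5702, 0.0683, 0.05  ]))]
grips [(array([468.2, 219.2]), 0.72, array([ 0.5386, -0.1507,  0.0545])), (array([476.9, 175.4]), 0.38, array([ 0.5849, -0.1377,  0.0545]))]
mark [(array([465.5, 196.4]), 0.73, array([ 0.5602, -0.1365,  0.0545])), (array([447.2, 175.7]), 0.55, array([ 0.5732, -0.1083,  0.0545]))]
disc_l [(array([451.1, 248.4]), 0.74, array([ 0.4968, -0.161 ,  0.0245])), (array([476.4, 174.8]), 0.69, array([ 0.5868, -0.1491,  0.0245]))]
disc_r [(array([451.1, 248.4]), 0.74, array([ 0.4968, -0.161 ,  0.0245])), (array([476.4, 174.8]), 0.69, array([ 0.5868, -0.1491,  0.0245]))]
```

View pics/w1.png

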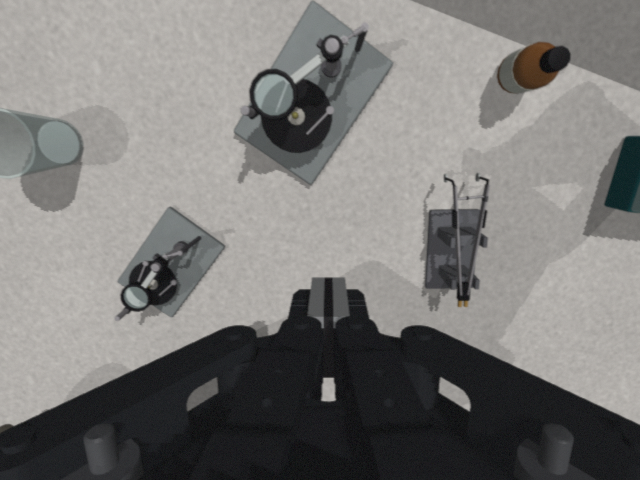

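The wrist view shows stand A clearly: hub at (333,46), ring centred at (273,92), pin at about (247,109), seed on the tee at about (294,116). The tweezers lie on the rest, tail at (462,300) and tips at (450,178) and (484,178).

```bash
python3 - <<'E'
from h import *
np.set_printoptions(precision=4,suppress=True)
c=viewer.calibration('wrist')
se=atz(c,(294,116),.06);ax=atz(c,(333,46),.11);pin=atz(c,(246,108),.124)
print(se,ax,pin,atz(c,(273,92),.1),np.linalg.norm((se-ax)[:2]),np.linalg.norm((pin-ax)[:2]))
a=lambda v:np.degrees(np.arctan2(v[1],v[0]))
print('stand yaw',a(ax-se),'arm dir',a(pin-ax))
im=cv2.imread('pics/w1.png')
cv2.imwrite('pics/w1c.png',np.hstack([cv2.resize(im[0:200,220:410],None,fx=2.1,fy=2.1,interpolation=3)[:420,:399],cv2.resize(im[160:320,410:510],None,fx=3.9,fy=2.625,interpolation=3)[:420,:390]]))
E
```

```text
[0.5709 0.0622 0.06  ] [0.6349 0.0453 0.11  ] [0.5614 0.0957 0.124 ] [0.5828 0.0826 0.1   ] 0.06620933153657882 0.08912436194456037
stand yaw -14.79476565800274 arm dir 145.54724046972783
```

View pics/w1c.png

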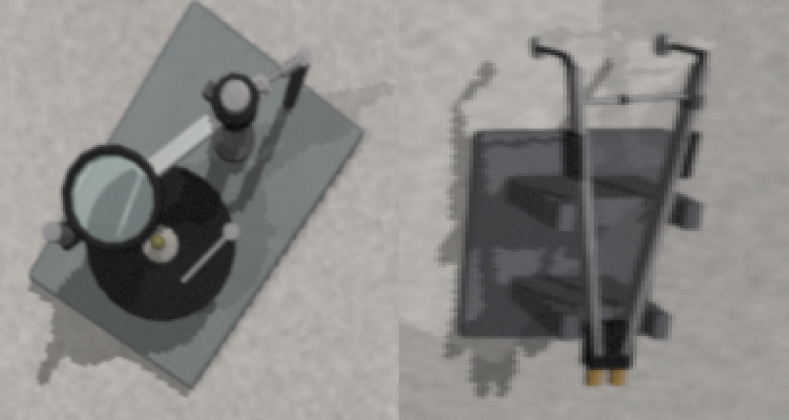

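move_arm --plan "0.013 -0.0163 0.051 0 0 0 0;0.013 -0.0163 0.051 0 0 0 0;0.013 -0.0163 0.051 0 0 0 0;0.013 -0.0163 0.051 0 0 0 0;0 0 0 0 0 0 0;0.008 0 0 0 0 0 0;0.006 0 0 0 0 0 0;0 0 0 0 0 0 0"

```text
time_s: 4.47
position: [0.5425, 0.0847, 0.1086]
tool_rot: [[0.934, 0.358, 0.003], [0.358, -0.934, -0.0], [0.002, 0.001, -1.0]]
ft_force: [0.4, -1.0, -0.7]
grip_width: -0.0
gripper_force: 0.0
```

```bash
python3 - <<'E'
from h import *
np.set_printoptions(precision=4,suppress=True)
s=env.observe(); print(s['time_s'],s['position'],s['ft_force'])
im,d,c=cap('wrist')
for t,z in [('seed_center',.06),('lens_axis',.095),('lens_pin',.124)]:
    print(t,[(np.round(r['pixel'],1),round(r['conf'],2),atz(c,r['pixel'],z)) for r in pinpoint('wrist',t)[:3]])
cv2.imwrite('pics/w2.png',im[:,:,::-1])
E
```

```text
4.475 [0.5425 0.0847 0.1086] [ 0.4221 -1.006  -0.6967]
seed_center []
lens_axis []
lens_pin [(array([303.6, 255.9]), 0.93, array([0.5615, 0.101 , 0.124 ]))]
```

View pics/w2.png

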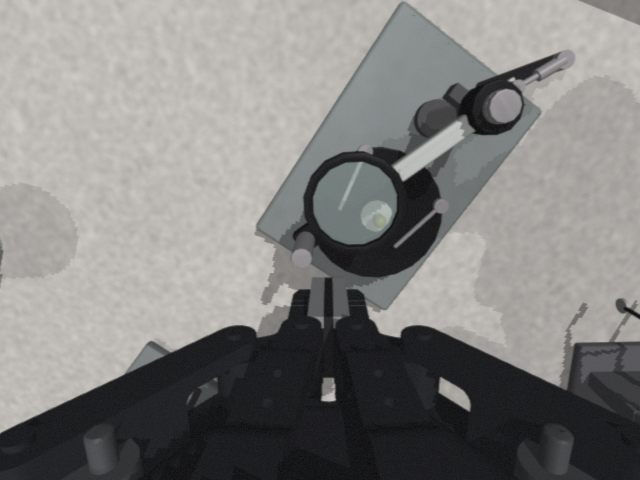

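move_arm --plan "0.005 -0.008 0 0 0 0 0;0.004 0 0 0 0 0 0;0.009 -0.005 0 0 0 0 0;0.015 -0.0055 0 0 0 0 0;0.0155 -0.003 0 0 0 0 0;0.0155 0 0 0 0 0 0;0.0155 0.003 0 0 0 0 0;0.0065 0.0025 0 0 0 0 0;0.0065 0.0025 0 0 0 0 0;0 0 0 0 0 0 0;0 0 0 0 0 0 0"

```text
time_s: 6.05
position: [0.6228, 0.1308, 0.1073]
tool_rot: [[0.934, 0.359, -0.0], [0.359, -0.934, 0.0], [-0.0, -0.0, -1.0]]
ft_force: [0.1, 0.1, 0.4]
grip_width: -0.0005
gripper_force: 0.0
```

```bash
python3 - <<'E'
from h import *
np.set_printoptions(precision=4,suppress=True)
s=env.observe(); print(s['time_s'],s['position'],s['ft_force'])
for n in ['wrist','side']:
  im,d,c=cap(n,n+'3.png')
  for t,z in [('seed_center',.06),('lens_axis',.095),('lens_pin',.124)]:
    print(n,t,[(np.round(r['pixel'],1),round(r['conf'],2),atz(c,r['pixel'],z)) for r in pinpoint(n,t)[:3]])
E
```

```text
6.05 [0.6228 0.1308 0.1073] [0.067  0.1078 0.447 ]
wrist seed_center [(array([  9.9, 353.7]), 0.5, array([0.5046, 0.2821, 0.06  ]))]
wrist lens_axis []
wrist lens_pin [(array([327.9, 237.2]), 0.98, array([0.6522, 0.1415, 0.124 ]))]
side seed_center [(array([296.2, 241.1]), 0.76, array([0.5811, 0.0577, 0.06  ])), (array([343.3, 467.4]), 0.62, array([0.3508, 0.5389, 0.06  ]))]
side lens_axis [(array([370.1, 283.4]), 0.97, array([0.3793, 0.1605, 0.095 ])), (array([311.8, 428.6]), 0.84, array([0.4195, 0.4981, 0.095 ])), (array([273.9, 223.9]), 0.81, array([0.6391, 0.0463, 0.095 ]))]
side lens_pin [(array([365.4, 471.7]), 0.94, array([0.3115, 0.5533, 0.124 ])), (array([255.4, 244.9]), 0.77, array([0.6499, 0.1409, 0.124 ])), (array([402.2, 295.7]), 0.55, array([0.3063, 0.1946, 0.124 ]))]
```

View pics/wrist3.png

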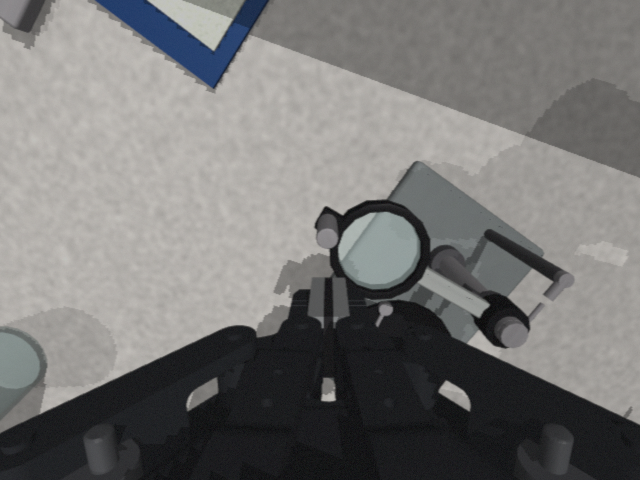

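The pin is now at (327,237) in the wrist view, about 80° from the axis against 79° expected at the stop. It is ahead of the finger with zero force, so it has clicked in. Next I lift away and look at the seed and tweezers.

move_arm --plan "-0.01 0 -0.04 0 0 0 0;0 0 -0.06 0 0 0 0.02;-0.045 0.022 -0.02 0 0 0 0.06;-0.045 0.022 -0.01 0 0 0 0.06;-0.045 0.022 0 0 0 0 0.06;0 0 0 0 0 0 0.06;0 0 0 0 0 0 0.06"

```text
time_s: 7.32
position: [0.5117, 0.0174, 0.2375]
tool_rot: [[0.934, 0.358, 0.001], [0.358, -0.934, 0.0], [0.001, 0.0, -1.0]]
ft_force: [0.8, 0.4, 0.1]
grip_width: 0.0599
gripper_force: 0.0
```

```bash
python3 - <<'E'
from h import *
np.set_printoptions(precision=4,suppress=True)
s=env.observe(); print(s['time_s'],s['position'],s['ft_force'],s['grip_width'])
im,d,c=cap('wrist','wrist4.png')
for t,z in [('seed_center',.06),('lens_axis',.095),('lens_pin',.124),('tweezers',.05),('grips',.0545),('mark',.0545),('disc_l',.0245),('disc_r',.0245)]:
    print(t,[(np.round(r['pixel'],1),round(r['conf'],2),atz(c,r['pixel'],z)) for r in pinpoint('wrist',t)[:3]])
E
```

```text
7.325 [0.5117 0.0174 0.2375] [0.8044 0.3538 0.1485] 0.059904233237157455
seed_center [(array([298.3, 123.3]), 0.97, array([0.5743, 0.0674, 0.06  ])), (array([123.8, 326.6]), 0.58, array([0.3394, 0.1598, 0.06  ]))]
lens_axis [(array([136.7, 303.7]), 0.68, array([0.3898, 0.1415, 0.095 ])), (array([345.9,  43.5]), 0.64, array([0.6362, 0.0515, 0.095 ]))]
lens_pin []
tweezers [(array([496.1, 338.4]), 0.88, array([ 0.4523, -0.1848,  0.05  ]))]
grips [(array([505.3, 246.7]), 0.66, array([ 0.5406, -0.1457,  0.0545])), (array([514.8, 190.1]), 0.42, array([ 0.5897, -0.1289,  0.0545]))]
mark [(array([507.5, 224.2]), 0.84, array([ 0.5601, -0.1375,  0.0545])), (array([505.7, 246.7]), 0.68, array([ 0.5407, -0.146 ,  0.0545]))]
disc_l [(array([516.2, 195. ]), 0.88, array([ 0.5876, -0.148 ,  0.0245])), (array([481., 193.]), 0.83, array([ 0.5771, -0.1155,  0.0245]))]
disc_r [(array([516.2, 195. ]), 0.88, array([ 0.5876, -0.148 ,  0.0245])), (array([481., 193.]), 0.83, array([ 0.5771, -0.1155,  0.0245]))]
```

View pics/wrist4.png

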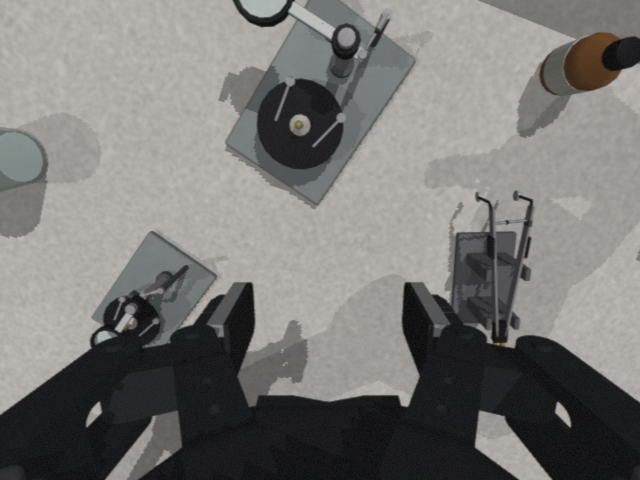

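The wrist view shows the stage free now: seed at (299,124), with the lens off to the left at the top. The tweezers are at (505,250), yaw about 21–22°, close to the tool's present yaw.

move_arm --plan "-0.0077 0.041 0.022 0 0 0 0.06;-0.0077 0.041 0.022 0 0 0 0.06;-0.0077 0.041 0.022 0 0 0 0.06;-0.0077 0.041 0.022 0 0 0 0.06;0 0 0 0 0 0 0.06;0 0 0 0 0 0 0.06"

```text
time_s: 8.52
position: [0.5414, -0.1465, 0.1496]
tool_rot: [[0.933, 0.359, 0.0], [0.359, -0.933, 0.0], [0.0, -0.0, -1.0]]
ft_force: [1.2, 0.6, 0.2]
grip_width: 0.0599
gripper_force: 0.0
```

```bash
python3 - <<'E'
from h import *
np.set_printoptions(precision=4,suppress=True)
s=env.observe(); print(s['time_s'],s['position'],s['ft_force'],s['grip_width'])
im,d,c=cap('wrist','wrist5.png')
for t,z in [('tweezers',.05),('grips',.0545),('mark',.0545),('disc_l',.0245),('disc_r',.0245)]:
    print(t,[(np.round(r['pixel'],1),round(r['conf'],2),atz(c,r['pixel'],z)) for r in pinpoint('wrist',t)[:3]])
E
```

```text
8.525 [ 0.5414 -0.1465  0.1496] [1.1923 0.5824 0.2448] 0.0599335953400307
tweezers [(array([333.7, 362.1]), 0.77, array([ 0.4531, -0.1853,  0.05  ]))]
grips []
mark [(array([326.8, 207.8]), 0.81, array([ 0.5608, -0.1385,  0.0545]))]
disc_l [(array([303.5, 172. ]), 0.83, array([ 0.5737, -0.1156,  0.0245])), (array([352.7, 169.6]), 0.68, array([ 0.5879, -0.1478,  0.0245]))]
disc_r [(array([303.5, 172. ]), 0.83, array([ 0.5737, -0.1156,  0.0245])), (array([352.7, 169.6]), 0.68, array([ 0.5879, -0.1478,  0.0245]))]
```

View pics/wrist5.png

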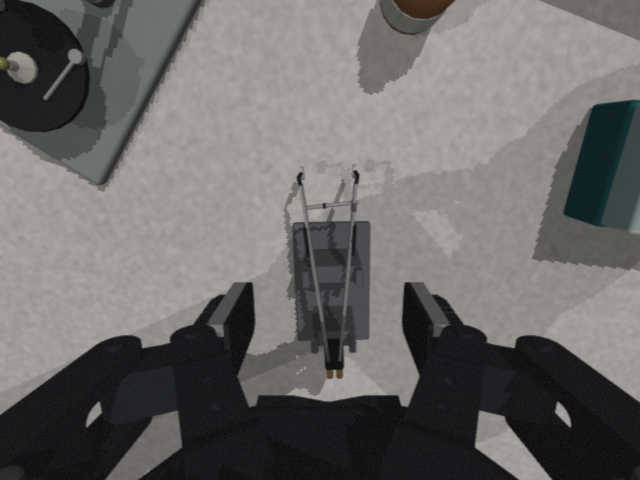

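The wrist view shows the fingers straddling the tweezers: tail at (334,366), discs at about (300,175) and (356,172), yaw about 23.2°. I turn 2.2° and descend.

move_arm --plan "0.001 0.0014 0.03 0 0 -0.038 0.06;0 0 0.04 0 0 0 0.06;0 0 0.03 0 0 0 0.06;0 0 0.0155 0 0 0 0.055;0 0 0 0 0 0 0.045;0 0 0 0 0 0 0.037;0 0 0 0 0 0 0.033;0 0 0 0 0 0 0.029;0 0 0 0 0 0 0.025;0 0 0 0 0 0 0.024;0 0 0 0 0 0 0.024" --grip_force 30

```text
time_s: 10.2
position: [0.543, -0.1479, 0.0339]
tool_rot: [[0.919, 0.394, 0.0], [0.394, -0.919, -0.0], [0.0, 0.0, -1.0]]
ft_force: [1.4, 0.2, 1.7]
grip_width: 0.024
gripper_force: 5.7
```

```bash
python3 - <<'E'
from h import *
np.set_printoptions(precision=4,suppress=True)
s=env.observe(); print(s['time_s'],s['position'],s['ft_force'],s['grip_width'],s['gripper_force'])
im,d,c=cap('wrist','wrist6.png')
for t,z in [('tweezers',.05),('grips',.0545),('mark',.0545),('disc_l',.0245),('disc_r',.0245)]:
    print(t,[(np.round(r['pixel'],1),round(r['conf'],2),atz(c,r['pixel'],z)) for r in pinpoint('wrist',t)[:3]])
E
```

```text
10.2 [ 0.543  -0.1479  0.0339] [1.3995 0.1738 1.654 ] 0.02396959579496886 5.650871007164824
tweezers []
grips []
mark [(array([338.1, 267.7]), 0.87, array([ 0.5642, -0.1433,  0.0545]))]
disc_l [(array([356.4, 202.5]), 0.64, array([ 0.5837, -0.1439,  0.0245]))]
disc_r [(array([356.4, 202.5]), 0.64, array([ 0.5837, -0.1439,  0.0245]))]
```

View pics/wrist6.png

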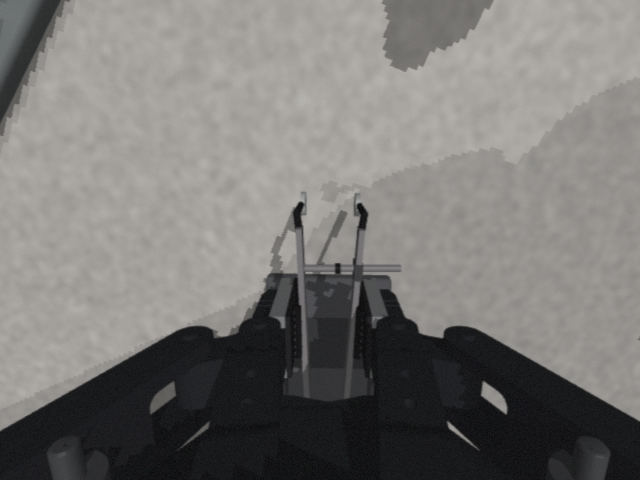

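The grasp is good: the pad force of 5.7 N matches the spring at 24 mm. The legs are symmetric in the wrist view, with discs at (303,203) and (358,203). Next I lift and carry.

move_arm --plan "0 0 -0.008 0 0 0 0.022;0 0 -0.02 0 0 0 0.022;0 0 -0.03 0 0 0 0.022;0 0 -0.03 0 0 0 0.022;0 0 -0.01 0 0 0 0.022;0 0 0 0 0 0 0.022"

```text
time_s: 11.25
position: [0.5427, -0.1478, 0.1318]
tool_rot: [[0.919, 0.394, 0.0], [0.394, -0.919, -0.0], [-0.0, 0.0, -1.0]]
ft_force: [-0.5, -1.0, -0.3]
grip_width: 0.0222
gripper_force: 6.4
```

move_arm --plan "0.004 -0.01 0 0 0 0 0.022;0.0086 -0.0225 0 0 0 0 0.022;0.0086 -0.0225 0 0 0 0 0.022;0.0086 -0.0225 0 0 0 0 0.022;0.0086 -0.0225 0 0 0 0 0.022;0.0086 -0.0225 0 0 0 0 0.022;0.0086 -0.0225 0 0 0 0 0.022;0.0086 -0.0225 0 0 0 0 0.022;0.006 -0.016 0 0 0 0 0.022;0 0 0 0 0 0 0.022;0 0 0 0 0 0 0.022"

```text
time_s: 12.62
position: [0.5351, 0.048, 0.1316]
tool_rot: [[0.919, 0.394, -0.0], [0.394, -0.919, -0.0], [-0.0, 0.0, -1.0]]
ft_force: [0.3, 0.2, -1.5]
grip_width: 0.0221
gripper_force: 6.4
```

```bash
python3 - <<'E'
from h import *
np.set_printoptions(precision=4,suppress=True)
s=env.observe(); R=np.array(s['tool_rot']);P=np.array(s['position']);print(s['time_s'],P,s['ft_force'],s['grip_width'],s['gripper_force'])
im,d,c=cap('wrist','wrist7.png')
for t,z in [('seed_center',.06),('lens_pin',.124),('grips',.15),('mark',P[2]+.0206),('disc_l',P[2]-.0094)]:
    print(t,[(np.round(r['pixel'],1),round(r['conf'],2),R.T@(atz(c,r['pixel'],z)-P)) for r in pinpoint('wrist',t)[:3]])
im,d,c=cap('side','side7.png')
for t in ['seed_center','disc_l','tweezers','mark','grips']:
    print(t,[(np.round(r['pixel'],1),round(r['conf'],2)) for r in pinpoint('side',t)[:3]])
print('pred disc mid',proj(c,P+R@[.041,0,.0094]),'seed',proj(c,[.573,.065,.06]))
a=cv2.imread('pics/wrist7.png')[60:420,160:480]; b=im[150:290,225:365,::-1]
cv2.imwrite('pics/c7.png',np.hstack([cv2.resize(a,(400,450)),cv2.resize(b,(400,450),interpolation=3)]))
E
```

```text
12.625 [0.5351 0.048  0.1316] [ 0.2832  0.1538 -1.4625] 0.022149459965295517 6.412998586893082
seed_center [(array([322.2, 176.7]), 0.62, array([ 0.0431, -0.0025,  0.0716]))]
lens_pin [(array([339.4, 268.2]), 0.52, array([0.0109, 0.0057, 0.0076]))]
grips []
mark [(array([342.4, 271.5]), 0.93, array([ 0.0199,  0.0059, -0.0206])), (array([321. , 177.2]), 0.63, array([ 0.0525, -0.0014, -0.0206]))]
disc_l [(array([350.5, 202.6]), 0.85, array([0.0389, 0.0101, 0.0094])), (array([544.1, 366.7]), 0.67, array([-0.0386,  0.1018,  0.0094])), (array([310.2, 200.2]), 0.55, array([ 0.0399, -0.0065,  0.0094]))]
seed_center [(array([344.6, 471.5]), 0.98), (array([391.4, 301. ]), 0.9), (array([297.5, 244.2]), 0.66)]
disc_l [(array([299.6, 230.2]), 0.73), (array([270.6, 191.1]), 0.62), (array([296.7, 223.8]), 0.44)]
tweezers [(array([357.5, 209. ]), 0.86)]
mark [(array([306. , 216.9]), 0.59)]
grips [(array([313.5, 216.8]), 0.75), (array([275.6, 223.9]), 0.28)]
pred disc mid [297.5026 226.9877] seed [298.5255 243.9682]
```

View pics/c7.png

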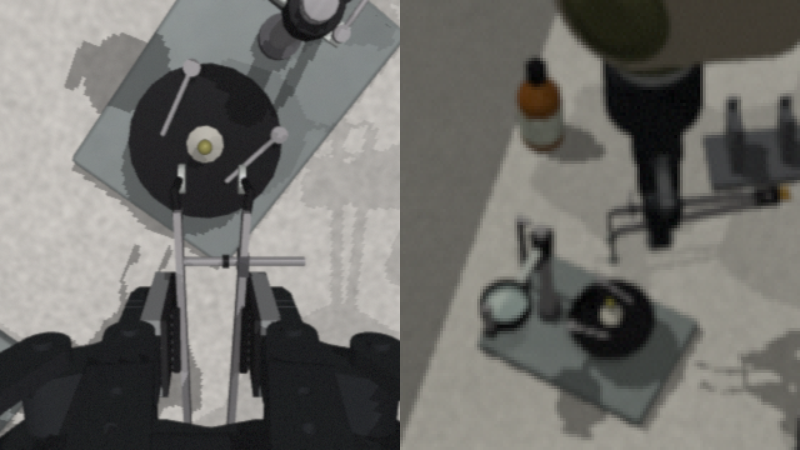

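The tweezers are held level. In the crop the discs are at (182,178) and (243,178), with the seed at (205,146). The side view agrees with the predicted disc height to under 1 px. I shift a few mm and come down part of the way.

move_arm --plan "0.0035 -0.004 0.01 0 0 0 0.022;0 0 0.02 0 0 0 0.022;0 0 0.01 0 0 0 0.022;0 0 0 0 0 0 0.022;0 0 0 0 0 0 0.022"

```text
time_s: 13.85
position: [0.5371, 0.0535, 0.0923]
tool_rot: [[0.919, 0.394, 0.001], [0.394, -0.919, -0.0], [0.001, 0.0, -1.0]]
ft_force: [0.7, -0.9, 0.7]
grip_width: 0.0221
gripper_force: 6.4
```

```bash
cat > m.py <<'E'
from h import *
import sys
np.set_printoptions(precision=4,suppress=True)
s=env.observe(); R=np.array(s['tool_rot']);P=np.array(s['position']);print(s['time_s'],P,s['ft_force'],s['grip_width'],s['gripper_force'])
im,d,c=cap('wrist','wm.png'); print('cx',c['cx'],c['cy'])
for t,z in [('seed_center',.06),('mark',P[2]+.0206),('disc_l',P[2]-.0094)]:
    print(t,[(np.round(r['pixel'],1),round(r['conf'],2),R.T@(atz(c,r['pixel'],z)-P)) for r in pinpoint('wrist',t)[:3]])
# seed by colour: yellow-green
hsv=cv2.cvtColor(im,cv2.COLOR_RGB2HSV); m=cv2.inRange(hsv,(20,90,50),(45,255,255)); n,l,st,ce=cv2.connectedComponentsWithStats(m)
for i in range(1,n):
    if st[i,4]>15: print('yellow',ce[i],st[i],d[int(ce[i][1]),int(ce[i][0])],R.T@(atz(c,ce[i],.06)-P))
a=im[100:340,200:460,::-1]
im,d,cs=cap('side','sm.png')
for t in ['seed_center','disc_l','tweezers','mark','grips']:
    print(t,[(np.round(r['pixel'],1),round(r['conf'],2)) for r in pinpoint('side',t)[:3]])
for n,v in [('disc l',[.0394,-.0065,.0094]),('disc r',[.0394,.0101,.0094]),('tail',[-.099,.0018,-.0161])]: print('pred',n,proj(cs,P+R@v))
b=im[190:270,260:340,::-1]
cv2.imwrite('pics/'+sys.argv[1],np.hstack([cv2.resize(a,(455,420),interpolation=3),cv2.resize(b,(340,420),interpolation=3)]))
E
python3 m.py c8.png
```

```text
13.85 [0.5371 0.0535 0.0923] [ 0.6877 -0.8834  0.6908] 0.022109505062537903 6.418755501508713
cx 328.0423257566197 235.54145015071077
seed_center [(array([328.4, 193.8]), 0.91, array([0.0392, 0.0008, 0.0323])), (array([328.5, 195.8]), 0.49, array([0.0382, 0.0009, 0.0323]))]
mark [(array([342.6, 271.6]), 0.6, array([ 0.0199,  0.0057, -0.0206]))]
disc_l [(array([310. , 203.6]), 0.97, array([ 0.0385, -0.0068,  0.0094])), (array([352.9, 203.3]), 0.82, array([0.0387, 0.0109, 0.0094]))]
yellow [331.4574 194.7132] [326 189  12  13 129] 0.1717299 [0.0388 0.0023 0.0323]
seed_center [(array([392.5, 303.7]), 0.61), (array([344.4, 470.1]), 0.61), (array([297. , 242.1]), 0.58)]
disc_l [(array([298.7, 242.2]), 0.66), (array([298.1, 239. ]), 0.59)]
tweezers [(array([355.4, 222.1]), 0.8)]
mark [(array([304.6, 230.9]), 0.62)]
grips [(array([313.8, 230.6]), 0.77), (array([346. , 199.7]), 0.22)]
pred disc l [297.8203 241.2644]
pred disc r [297.0029 236.0005]
pred tail [354.6165 224.8121]
```

View pics/c8.png

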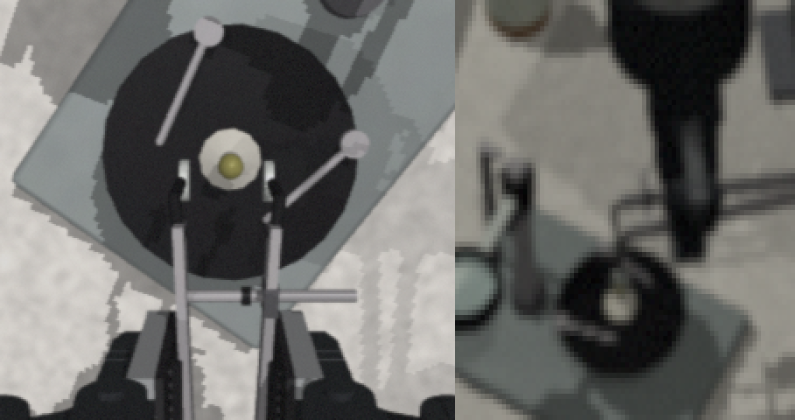

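```bash
cat > dz.py <<'E'
from h import *
np.set_printoptions(precision=4,suppress=True)
s=env.observe(); R=np.array(s['tool_rot']);P=np.array(s['position'])
im,d,c=cap('wrist')
def pts(r0,r1,c0,c1):
    v,u=np.mgrid[r0:r1,c0:c1]; D=d[r0:r1,c0:c1]
    Rc=np.array(c['R']);t=np.array(c['t'])
    X=np.stack([(u-c['cx'])/c['fx']*D,(v-c['cy'])/c['fy']*D,D],-1)-t
    return ((X@Rc)-P)@R, D>0
T,ok=pts(150,340,270,400); T=T[ok]
for x in np.arange(-.01,.052,.004):
    k=T[(abs(T[:,0]-x)<.002)&(T[:,2]<.03)]
    o=[]
    for sg in (-1,1):
        q=k[((k[:,1]-.002)*sg>0.003)&((k[:,1]-.002)*sg<.0125)]
        o+= [len(q)]+([q[:,1].mean(),np.percentile(q[:,2],10),np.median(q[:,2]),q[:,2].max()] if len(q) else [])
    print(round(x,3),np.array(o))
S,ok=pts(180,215,320,345); k=S[(abs(S[...,2]-(P[2]-.06))<.006)]
print('seed top',np.min(P[2]-k[:,2]),k.mean(0),len(k),'bench/stage z', P[2]-np.median(pts(160,180,300,312)[0][...,2]))
E
python3 dz.py
```

```text
-0.01 [ 1.     -0.006  -0.0136 -0.0136 -0.0136  2.      0.0074 -0.0171 -0.0169
 -0.0167]
-0.006 [36.     -0.0073 -0.0238 -0.0229 -0.017  43.      0.0086 -0.0239 -0.0224
 -0.013 ]
-0.002 [150.      -0.0081  -0.0247  -0.0234  -0.0125 159.       0.0097  -0.0247
  -0.0232  -0.0139]
0.002 [177.      -0.0086  -0.0288  -0.0237  -0.0028 182.       0.0103  -0.0327
  -0.0236  -0.0136]
0.006 [242.      -0.0089  -0.0329  -0.0229  -0.0024 339.       0.0114  -0.0378
  -0.024   -0.0074]
0.01 [195.      -0.009   -0.0335  -0.0218  -0.0035 544.       0.0124  -0.0369
  -0.0241  -0.003 ]
0.014 [ 79.      -0.0075  -0.0224  -0.0215  -0.013  122.       0.0111  -0.0502
  -0.0222  -0.0148]
0.018 [134.      -0.006   -0.0221  -0.0192  -0.0123 163.       0.0097  -0.0223
  -0.021   -0.0133]
0.022 [158.      -0.006   -0.0218  -0.0188  -0.013  195.       0.0096  -0.022
  -0.0193  -0.0129]
0.026 [80.     -0.0079 -0.0218 -0.0209 -0.0118 88.      0.01   -0.0218 -0.0207
 -0.0128]
0.03 [87.     -0.008  -0.0217 -0.0207 -0.0133 87.      0.0103 -0.0216 -0.0208
 -0.0134]
0.034 [140.      -0.0084  -0.021   -0.0172   0.0135 146.       0.0108  -0.0211
  -0.0165   0.012 ]
0.038 [159.      -0.0089  -0.0153  -0.0131   0.0156 191.       0.0114  -0.0147
  -0.0115   0.03  ]
0.042 [85.     -0.009  -0.0093  0.01    0.0156 55.      0.0114 -0.0055  0.0106
  0.0172]
0.046 [0 0]
0.05 [0 0]
seed top 0.05831159006358072 [0.0393 0.0025 0.0305] 169 bench/stage z 0.044089350120644855
```

```bash
cat > dd.py <<'E'
exec(open('dz.py').read().split("T,ok=")[0])
T,ok=pts(150,300,270,400); T=T[ok]
med=.002
for sg in (-1,1):
    q=T[((T[:,1]-med)*sg>.004)&((T[:,1]-med)*sg<.0115)&(T[:,0]>.025)&(T[:,0]<.05)&(T[:,2]>-.004)&(T[:,2]<.022)]
    print(sg,len(q),'lo',np.percentile(q,[2,5,10],0).tolist(),'hi',np.percentile(q,[90,95,98],0).tolist())
    for z in np.arange(-.003,.022,.002):
        k=q[abs(q[:,2]-z)<.001]
        if len(k): print('  z',round(z,3),len(k),'x',k[:,0].min(),k[:,0].max(),'y',k[:,1].min(),np.median(k[:,1]),k[:,1].max())
k=T[(abs(T[:,2]-(P[2]-.0617))<.004)&(abs(T[:,1]-.002)<.005)]; print('seed',len(k),k.min(0),k.max(0),'top z',P[2]-k[:,2].min())
L=T[(T[:,2]<-.018)&(T[:,2]>-.028)&(T[:,0]>.024)&(T[:,0]<.033)]
for a,b in((-.002,.009),(.024,.033)):
    L=T[(T[:,2]<-.02)&(T[:,2]>-.028)&(T[:,0]>a)&(T[:,0]<b)]; h=np.histogram(L[:,2],bins=np.arange(-.028,-.0199,.0005)); print(a,h[0])
E
python3 dd.py
```

```text
-1 122 lo [[0.033651022272572564, -0.009416909131138736, -0.003159852198721997], [0.034255409633767914, -0.009349985910544431, -0.0012061385308987534], [0.03492785938939352, -0.00925292198543849, 0.0006675650545136962]] hi [[0.04259004823676216, -0.007884948482069595, 0.01406007504379333], [0.042928976009687814, -0.00787364742537652, 0.014756481381013079], [0.0431556275809643, -0.00786096041115317, 0.015049275604224824]]
  z -0.003 4 x 0.03949689261250759 0.04021587559054259 y -0.009242573080282923 -0.009009285437443358 -0.008477695340716062
  z -0.001 7 x 0.03845496180849742 0.03981211802096369 y -0.00901706649401749 -0.008297819249999054 -0.008200636539029176
  z 0.001 4 x 0.039421477810134116 0.04005917276961714 y -0.00949270301215939 -0.008935188744453834 -0.008382693542896773
  z 0.003 3 x 0.039388329708155166 0.04001229356468492 y -0.00923180402475347 -0.008863466019531146 -0.008529686628619939
  z 0.005 6 x 0.03819663371844223 0.040054345388507495 y -0.009367299056590414 -0.008418772102647186 -0.008234181669993358
  z 0.007 1 x 0.0397993882170215 0.0397993882170215 y -0.009065
[... 1878 characters left out ...]
010951171626314097 0.013037091617078288
  z 0.011 39 x 0.033761557548170625 0.04272881819085934 y 0.010265200218558158 0.011059619886789681 0.012277616505126444
  z 0.013 20 x 0.03361349597343042 0.042900443865810205 y 0.010314644253924728 0.011068448806337063 0.012371960212096599
  z 0.015 7 x 0.03840452552622047 0.04242342464801275 y 0.010417251267024983 0.010432145432736826 0.010457914204133832
  z 0.017 1 x 0.04195890113048699 0.04195890113048699 y 0.010479430072672526 0.010479430072672526 0.010479430072672526
seed 172 [ 0.0357 -0.0008  0.0279] [0.0425 0.0058 0.0333] top z 0.06397912405274098
-0.002 [0 0 0 0 0 0 0 0 0 0 0 0 0 0 0 0]
0.024 [ 0  0  0  0  0  0  0  0  0  0  0 14 64 81 92 50]
```

move_arm --plan "0.0007 0.0013 0 0 0 0 0.022;0 0 0 0 0 0 0.022;0 0 0.008 0 0 0 0.022;0 0 0.008 0 0 0 0.022;0 0 0.0045 0 0 0 0.022;0 0 0 0 0 0 0.022;0 0 0 0 0 0 0.021;0 0 0 0 0 0 0.0203;0 0 0 0 0 0 0.0199;0 0 0 0 0 0 0.0199;0 0 0 0 0 0 0.0199"

```text
time_s: 15.82
position: [0.5379, 0.0526, 0.0714]
tool_rot: [[0.919, 0.394, 0.0], [0.394, -0.919, 0.0], [0.0, 0.0, -1.0]]
ft_force: [1.4, -0.0, -0.3]
grip_width: 0.0201
gripper_force: 7.8
```

```bash
python3 dd.py | cut -c1-130; python3 m.py c9.png
```

```text
-1 192 lo [[0.033852402420491125, -0.008936246484159163, -0.002387161814347296], [0.034572328139825075, -0.008462074224451601, -0.
  z -0.003 6 x 0.03903720891484712 0.0402826444431983 y -0.008445307901517301 -0.0077248617950718655 -0.006973313889462698
  z -0.001 6 x 0.039183496994694575 0.04027015611708886 y -0.008970846332283707 -0.007680692639625723 -0.007027586525227456
  z 0.001 6 x 0.03864714956578723 0.03991362584801931 y -0.009486961590053989 -0.007344507065831166 -0.006787996841735963
  z 0.003 6 x 0.03920278866334895 0.04010269964987858 y -0.009231144186981515 -0.007887629661544172 -0.006865655699260162
  z 0.005 6 x 0.039119957662900856 0.03997359139339321 y -0.008928651395546458 -0.008005573627886977 -0.007002962920592742
  z 0.007 4 x 0.038274021270402116 0.040726255940869434 y -0.008334406396543982 -0.007278404434663519 -0.006726855974690561
  z 0.009 35 x 0.035469497960037615 0.0420668121798625 y -0.009216210533247851 -0.007204347778729926 -0.006742230855004219
  z 0.011 35 x 0.03370271421182793 0.042689626664789024 y -0.008912869781748262 -0.007205281706117525 -0.006
[... 2665 characters left out ...]
))]
disc_l [(array([348.5, 202.3]), 0.77, array([0.0391, 0.0091, 0.0094])), (array([308.7, 204.6]), 0.74, array([ 0.0382, -0.0074,  0.0094]))]
yellow [328.9886 203.0739] [322 196  15  15 176] 0.15189844 [0.0384 0.001  0.0114]
seed_center [(array([297.8, 245.4]), 0.8), (array([387.5, 301.6]), 0.72), (array([346.6, 470.5]), 0.69)]
disc_l [(array([297. , 246.5]), 0.6), (array([297.7, 246.8]), 0.53)]
tweezers [(array([355.8, 230.2]), 0.61), (array([274.3, 223.9]), 0.6)]
mark [(array([304.2, 236.4]), 0.5), (array([254.1, 246.9]), 0.19), (array([300. , 244.9]), 0.18)]
grips [(array([311.5, 235.6]), 0.54)]
pred disc l [298.0089 246.3975]
pred disc r [297.2015 241.1645]
pred tail [354.0067 230.1641]
```

View pics/c9.png

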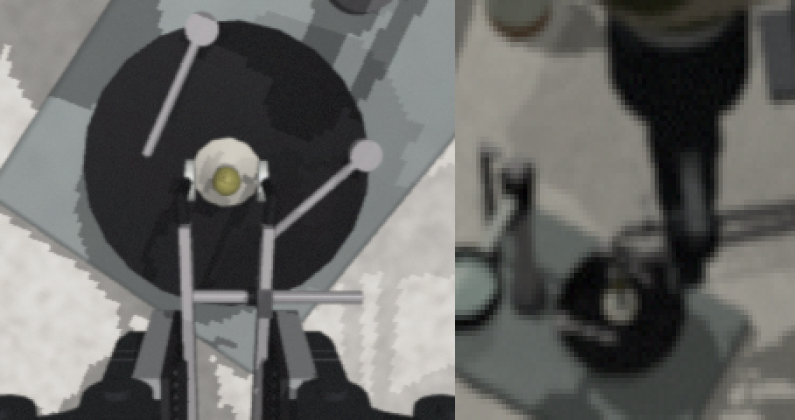

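```bash
python3 -c "
import cv2
g=cv2.cvtColor(cv2.imread('pics/wm.png'),6)
for r in range(264,278,1): print(r,*g[r,333:364])"
```

```text
264 34 34 32 39 34 30 35 32 29 25 28 29 29 38 56 95 138 159 162 163 161 132 79 45 33 30 33 31 38 35 33
265 57 57 57 56 57 55 48 44 35 30 26 25 25 39 65 92 114 119 119 118 116 104 78 62 54 48 50 52 52 53 53
266 122 122 120 121 121 119 106 81 58 30 32 35 31 44 72 89 92 94 93 95 93 93 95 107 112 111 112 113 113 112 114
267 145 145 147 145 147 146 143 126 88 45 28 38 33 46 72 88 89 86 84 84 82 86 104 123 134 135 134 135 135 135 134
268 166 167 167 166 166 166 163 146 103 58 48 47 42 44 72 87 87 85 81 81 81 86 105 136 149 153 153 152 152 150 152
269 181 179 182 182 180 181 172 151 114 61 50 50 39 46 73 87 86 83 81 81 82 85 113 151 171 173 175 176 176 175 177
270 168 168 168 170 167 162 140 119 97 51 40 41 40 45 72 88 87 84 82 81 82 86 103 135 153 154 156 156 155 155 156
271 155 156 155 157 155 150 138 122 91 42 33 33 31 40 71 82 84 84 82 81 84 85 99 125 139 140 142 141 142 141 143
272 126 128 128 127 128 121 116 105 75 37 28 33 30 41 68 82 84 84 81 81 80 86 94 112 122 126 124 127 124 126 125
273 62 65 65 70 67 69 77 69 52 35 29 27 21 40 65 81 80 82 82 83 81 85 100 119 125 127 128 128 128 128 128
274 64 71 79 91 97 98 98 83 61 53 48 49 50 48 66 80 83 82 82 82 83 83 106 134 142 142 142 143 141 143 141
275 97 98 100 101 102 103 99 98 95 97 96 96 83 68 67 78 83 80 80 81 83 84 108 135 146 144 145 144 145 142 145
276 103 104 102 105 104 108 104 103 101 102 103 104 110 94 73 80 82 82 82 82 80 84 106 131 139 140 141 140 140 140 141
277 102 104 100 105 121 136 127 109 104 102 104 122 134 113 75 82 82 81 84 81 82 80 79 78 89 95 101 100 100 103 100
```

The sleeve runs straight into the right leg in the pixel profile, with no bright bar between, so the tweezers are at the mark. Depth gives a gap of about 15.2 mm. The seed centre is at (38.4, 1.3, 11.4) mm in the tool frame and the disc midpoint at (38.4, 1.2, 11.5). A short hold to check it is steady, then I hand in.

move_arm --plan "0 0 0 0 0 0 0.0198;0 0 0 0 0 0 0.0198;0 0 0 0 0 0 0.0198;0 0 0 0 0 0 0.0198;0 0 0 0 0 0 0.0198;0 0 0 0 0 0 0.0198"

```text
time_s: 17.12
position: [0.5379, 0.0526, 0.0713]
tool_rot: [[0.919, 0.394, -0.0], [0.394, -0.919, 0.0], [-0.0, -0.0, -1.0]]
ft_force: [-0.6, 0.1, -1.0]
grip_width: 0.02
gripper_force: 7.9
```

```bash
python3 dd.py | grep -E "seed|z 0.011|z 0.013"; python3 -c "
from rig import env
s=env.observe();print(s['position'],s['grip_width'],s['gripper_force'],s['ft_force'])
print(env.close_job())"
```

```text
z 0.011 41 x 0.03375738579071937 0.043120554096005445 y -0.008061357555294826 -0.0068285237564297396 -0.006353518723991515
  z 0.013 12 x 0.033409885713134406 0.04327265548666898 y -0.00809555508686566 -0.0073319619324345026 -0.006446317599116425
  z 0.011 39 x 0.03381152919623032 0.04310438513497225 y 0.008947709448107782 0.009832039087901532 0.010671242683967432
  z 0.013 10 x 0.03327099085709152 0.04297409725790787 y 0.008760931179949602 0.009431820328766962 0.010372531410630432
seed 217 [ 0.035  -0.0019  0.0073] [0.0418 0.0045 0.0136] top z 0.06406732799135098
[0.53789857 0.05259568 0.07133655] 0.020054235276741005 7.850258946418762 [ 0.11019767 -0.04385103 -0.68747051]
the job is handed in; nothing more can be done
None
```

I handed in the job at about 17 s: the magnifier is at its end stop and the tweezers are held in mid-air, squeezed to the mark (about 15 mm gap), with the discs centred on and level with the seed to within measurement; I viewed 12 pictures, two over the limit of 10.

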